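Weigh a paint bottle and hold the dial cover open for the reading

TASK

Weigh the blue paint bottle: stand it upright in the middle of the scale's round steel pan, gently enough that the pan is never driven down to its stop, and let go of it. Then lift the orange sprung dust cover of the dial by its black ball knob to 45 degrees, level with the red mark on the angle plate beside it, and keep holding it there so that the weight can be read: finish while holding it, as it snaps shut if let go. Leave all the other things where they are.

Things in the scene. Friction and masses are not known exactly. Their poses are not given: they have to be found in the camera images.
- scale: Fixed spring scale, 150 (x) x 300 (y) mm. Origin under the centre of its base at table height, z up, +x to its back (hinge side), +y to the pan. Base 35 mm high; pan centre at y = +75 mm. A blue dial box, 130 x 130 mm, top at 87 mm, is centred at y = -75 mm; an orange dust cover lies over its white dial with a red needle. A thin steel quarter-circle angle plate, up to 170 mm high, stands at y = -146 mm.
- pan_top (a point): Centre of the top face of the pan, a flat steel disc 108 mm across with a 40 mm red ring painted round its centre. 68 mm above the table when empty; it moves with the pan.
- pan (a joint): How far the pan has sunk, m: 0 empty, 0.020 at its stop. Spring about 120 N/m, damped; the bottle alone sinks it by 6 to 11 mm.
- cover (a joint): Opening angle of the dust cover, rad: 0 shut and flat, grows as its front edge rises; 0.785 is 45 degrees (the red mark on the angle plate), 1.6 the limit. Spring and weight shut it; holding the knob at 45 degrees takes about 2 N.
- cover_knob (a point): Centre of the black ball knob, 24 mm across, on an 8 mm stem out of the cover's front edge towards the scale's -x. 175 mm from the hinge line, 45 mm ahead of the dial box; when shut 94 mm above the table, level with the hinge. It moves with the cover. Pinched from above along the scale's y, it turns between the fingers as the cover rises, so the gripper may stay upright.
- cover_hinge (a point): Middle of the cover's hinge line at the back of the dial box, 94 mm above the table. The line is level and runs along the scale's y; this point lies straight behind the knob.
- blue_bottle: Blue paint bottle with pink nozzle cap, 34x33x110 mm. Its body is a 33 mm wide cylinder up to 85 mm, above it a 20 mm wide nozzle cap. Origin at the centre of its underside, z up along it. Loose, about 0.1 kg.
- green_bottle: Green paint bottle with pink nozzle cap, 34x33x110 mm, a bystander. Its body is a 33 mm wide cylinder up to 85 mm, above it a 20 mm wide nozzle cap. Origin at the centre of its underside, z up along it. Loose, about 0.1 kg.
- black_bottle: Black paint bottle with red nozzle cap, 34x33x121 mm, a bystander. Its origin is at the centre of its underside.
- grey_pipe: Grey plastic pipe offcut lying on its side, 40x70x40 mm, long along its y, origin at the centre of its underside; a bystander.
- red_marker: White felt marker with a red cap lying flat, 16x126x17 mm, long along its y, origin at the centre of its underside; a bystander.
Mind the look-alikes: they are no part of the job. What is shaped like the blue_bottle but yellow is not meant.

How it is judged:
By the outcome, as a careful person would: the job done as asked, in the order asked, and still so for the second after the job is handed in, while the arm keeps its last pose, push and grip.
It also fails if it takes over 51 s, if anything falls off the work surface, if the arm or the gripper's body presses on something with over 40 N, if the wrist force passes 120 N, or if a joint passes its speed limit or range.

ROBOT

A 6-joint arm with a two-finger parallel gripper is mounted at the origin on the work surface; the furniture and walls round the work are solid. World frame = base frame: x ahead of the robot, y to its left, z up, the work surface at z = 0. Lengths are in m, angles in rad, forces in N, time in s.
With the tool pointing down it reaches from about 0.4 to 0.825 m from the base axis. Payload 7 kg.
Tool frame: the origin (TCP) lies midway between the tips of the shut fingers; the grasp point (between the pads) lies 19 mm behind it; z points along the fingers, y is the line along which they close (so a half turn about z gives the same grasp; the last joint's range is limited). The gripper opens to 88 mm and grips with 3 to 60 N. Pads are 19 mm wide; open, the fingers measure 130 mm over their backs; the gripper's body (78 mm by 193 mm) begins 47 mm behind the grasp point.
Start: joints at [0.288, 0.359, 0.012, 0, -1.224, -0.288], TCP at [0.675, -0, 0.227] pointing down, gripper open.
Joint ranges: [-3.07, 3.07], [-1.43, 2.12], [-1.02, 1.25], [-3.03, 1.67], [-3.05, -0], [-3.03, 3.03]. Speed limits (rad/s): [2.39, 2.39, 3.01, 3.14, 3.14, 3.14].

INTERFACE

Orientations are given as [roll, pitch, yaw] about the fixed x, y, z axes, in that order (R = Rz(yaw) Ry(pitch) Rx(roll)).
In Python, from station import get_state, grab_frame, calibration, job_done, boxes_of, regions_of, spot_point gives the robot as it stands. The module is installed in compiled form; this text tells all that it offers.
- The arm moves only by the tool arm_command, never from a script. Its argument "commands" is a list of rows, each an object of numbers: "tx", "ty", "tz": the shift along the tool's x, y, z each as a share of 25 cm, from -1 to 1; "twist": the turn about the tool's z as a share of 180 degrees, from -1 to 1. A call has exactly 8 rows; each row is the pose to reach, as a shift and turn from the pose commanded when the call began, along the tool's axes at that moment, turning the shorter way round; what a row does not reach only later rows make up. A row lasts 1/12 s, in which the tool goes at most 41.7 mm and 7.16 degrees, less where a joint would pass 70% of its speed; a pose out of reach is approached as far as the arm can. A call with a number of a shift or a turn outside -1 to 1 is refused whole. A call with a gripper value outside its range is refused whole. "claw" is the opening, from 0 (shut) to 1 (fully open), set as the call begins (left out, the last holds). The fingers move at their own pace and stop on an object; "grip_force" is the grip in N (left out, the last holds). Time passes only in rows, so rows that repeat a pose let the fingers close, or fill a call up. It gives the time, the measured TCP pose, the force, the opening and the grip force at its end, in the units of the state.
- get_state(): the state, without advancing time (a new reading comes with each control period).
- grab_frame(name): name is "scene" or "side" or "wrist"; returns the picture (480x640x3 uint8, red, green, blue); there is no depth.
- calibration(name): a dict with "camera_matrix" (3x3 intrinsics, pixels), "extrinsics" (4x4, takes a point from camera to world coordinates). Camera axes: x right, y down, z forward; pixel columns grow to the right and rows downward; lengths in m; the calibration is good to about 2 mm. A picture is of the moment at which its call begins: read the wrist's pose just before it. calibration takes no time and is no camera call; for the wrist camera it gives the pose at the moment of the call.
- job_done(): hands the job in; it is judged then, once.
Trained networks look in the newest picture that a camera, given by its name, has taken for a name from the list of things; names that differ only in an ending like _2 or _b are one class to them, and where a whole thing is asked for, a point or a joint stands for the part that bears it (a point fixed in the world has none). Each returns a list of dicts, best first, with "score" (0 to 1); they miss things now and then, are a little off and sometimes report something else, mostly with a low value. They report only what shows in the picture. A call takes as long as a camera call. They do not tell look-alikes from the thing itself.
- boxes_of(query, camera): "rect" ([left, top, right, bottom] in pixels, round what is visible of it).
- regions_of(query, camera): "region" (480x640 bool, what is visible of it) and "rect" ([left, top, right, bottom] in pixels, round what is visible of it).
- spot_point(query, camera): "uv" ([column, row] in pixels: a listed point, or the origin of a listed thing).
The state is a dict: "t": time; "q": joint angles; "qd": joint speeds; "joint_efforts": joint torques, N m; "eef_pos": TCP position; "ee_rot": TCP orientation; "force": force on the tool from outside, world axes, zero at the start; "moment": the same for the moment, N m; "width": finger opening in m; "gripper_force": force on a finger pad.
Only numpy, scipy, OpenCV 4.12 (cv2) and the standard library are available. Lean on these libraries where they do the work, as an engineer would, in place of code of your own. Each camera call takes 0.05 s, during which the arm holds its last target. There are 200 camera calls.

## Working session

There is one attempt and no reset: what is moved stays moved. The work goes in short steps, Python scripts to look and compute and a tool call to move; the robot and the scene stay as the last step left them, time stands still between calls to the robot, and variables do not carry over. Pictures are saved under pics/ and viewed, at most 10 in all, crops included, and the job is handed in when it is done.

Besides the shell and the picture viewer there is one more tool, called after "Request:" in YAML: its name, and indented under it one key for each argument. arm_command: Moves the arm, as the interface text tells. Shift numbers are shares of 25 cm and turn numbers shares of 180 degrees, none past 1 either way. Its arguments: {"type":"object","properties":{"commands":{"type":"array"},"claw":{"type":"number"},"grip_force":{"type":"number"}},"required":["commands"]}

```bash
mkdir -p pics; cat > h.py <<'E'
import numpy as np, cv2
from station import *
def ray(n,uv):
    c=calibration(n);K=np.array(c["camera_matrix"]);T=np.array(c["extrinsics"])
    d=T[:3,:3]@np.linalg.solve(K,[uv[0],uv[1],1]);return T[:3,3],d/np.linalg.norm(d)
def tri(rays):
    A=sum(np.eye(3)-np.outer(d,d) for o,d in rays);b=sum((np.eye(3)-np.outer(d,d))@o for o,d in rays)
    p=np.linalg.solve(A,b);return p,[float(np.linalg.norm(np.cross(p-o,d))) for o,d in rays]
def onz(r,z): o,d=r;return o+d*(z-o[2])/d[2]
def save(n,im): cv2.imwrite(f"pics/{n}.png",im[:,:,::-1])
E
python3 - <<'E'
from h import *
np.set_printoptions(precision=4,suppress=True)
s=get_state();print(s["t"],s["eef_pos"],s["ee_rot"],s["width"])
ims=[]
R={}
for n in ("scene","side"):
    im=grab_frame(n);ims.append(im)
    for q in ("blue_bottle","pan_top","cover_knob","cover_hinge","scale"):
        r=spot_point(q,n)[:5]
        print(n,q,[(round(x["score"],2),np.round(x["uv"]).tolist()) for x in r])
        if r: R[q,n]=ray(n,r[0]["uv"])
for q in ("pan_top","cover_knob","cover_hinge","scale"):
    if (q,"scene") in R and (q,"side") in R: print(q,tri([R[q,"scene"],R[q,"side"]]))
save("a",ims[0]);save("b",ims[1])
E
```

```text
0.0 [ 0.6745 -0.      0.2256] [ 3.1399 -0.0002 -1.5709] 0.0875179047313288
scene blue_bottle [(0.76, [250.0, 320.0]), (0.67, [279.0, 310.0])]
scene pan_top [(0.58, [311.0, 242.0]), (0.26, [311.0, 202.0])]
scene cover_knob [(0.72, [371.0, 215.0])]
scene cover_hinge [(0.96, [309.0, 203.0])]
scene scale [(0.7, [321.0, 247.0])]
side blue_bottle [(0.96, [265.0, 250.0]), (0.65, [272.0, 238.0])]
side pan_top [(0.72, [312.0, 251.0])]
side cover_knob [(0.9, [296.0, 280.0])]
side cover_hinge [(0.87, [371.0, 262.0])]
side scale [(0.7, [329.0, 291.0])]
pan_top (array([ 0.5286, -0.0331,  0.0669]), [0.00611168005447688, 0.00611168005447676])
cover_knob (array([ 0.4562, -0.2233,  0.0919]), [0.0026794383661574383, 0.002679438366157393])
cover_hinge (array([ 0.633 , -0.17  ,  0.0969]), [0.0034487036186918335, 0.003448703618691956])
scale (array([ 0.5534, -0.1151,  0.0032]), [0.002230282927552899, 0.0022302829275528215])
```

View pics/a.png

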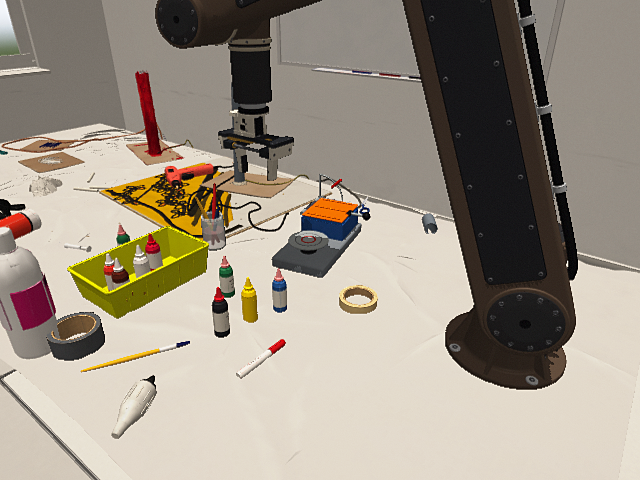

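View pics/b.png

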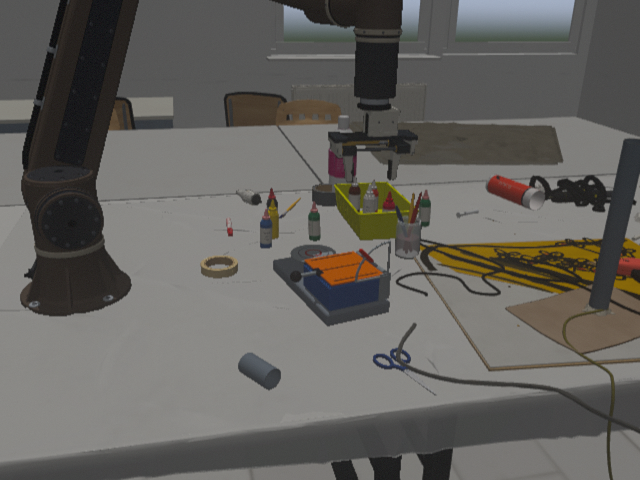

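Scene: blue bottle with its foot at (279,310), yellow look-alike (250,320), green (226,296), black (221,335). The scale's pan is at (308,240) and its knob at (365,212). Side: blue (265,247), yellow (272,237), green (314,240). Candidates for the target are (279,310) and (250,320). The blue one is (279,310); I'll check it with a crop.

```bash
python3 - <<'E'
from h import *
np.set_printoptions(precision=4,suppress=True)
R={}
ims={}
for n in ("scene","side"):
    ims[n]=grab_frame(n)
    for q in ("blue_bottle","green_bottle","black_bottle"):
        L=regions_of(q,n)[:6]
        for x in L:
            m=x["region"];print(n,q,round(x["score"],2),np.round(x["rect"]).tolist(),np.median(ims[n][m],0), onz(ray(n,[(x["rect"][0]+x["rect"][2])/2,(x["rect"][1]+x["rect"][3])/2]),.055)[:2])
a=cv2.resize(ims["scene"][180:350,200:400],None,fx=3,fy=3)
save("c",a)
w=grab_frame("wrist");save("w",w)
for q in ("blue_bottle","pan_top","cover_knob"):
    print("wrist",q,[(round(x["score"],2),np.round(x["uv"]).tolist()) for x in spot_point(q,"wrist")])
E
```

```text
scene blue_bottle 0.93 [242.0, 278.0, 258.0, 326.0] [159. 124.   0.] [0.4679 0.2527]
scene blue_bottle 0.66 [270.0, 270.0, 288.0, 314.0] [129. 106. 113.] [0.4438 0.1848]
scene green_bottle 0.78 [218.0, 258.0, 234.0, 295.0] [117. 106.  89.] [0.5859 0.2135]
scene black_bottle 0.61 [215.0, 286.0, 229.0, 339.0] [116.5  53.   50. ] [0.4878 0.3147]
side blue_bottle 0.85 [263.0, 214.0, 273.0, 249.0] [76.5 73.5 75. ] [0.4543 0.1482]
side blue_bottle 0.68 [266.0, 205.0, 279.0, 241.0] [90. 79. 31.] [0.4751 0.2076]
side green_bottle 0.59 [308.0, 200.0, 322.0, 243.0] [81.5 78.  75. ] [0.5902 0.1997]
side black_bottle 0.58 [267.0, 192.0, 277.0, 210.0] [67. 42. 42.] [0.5008 0.3895]
wrist blue_bottle []
wrist pan_top [(0.81, [481.0, 189.0])]
wrist cover_knob []
```

View pics/c.png

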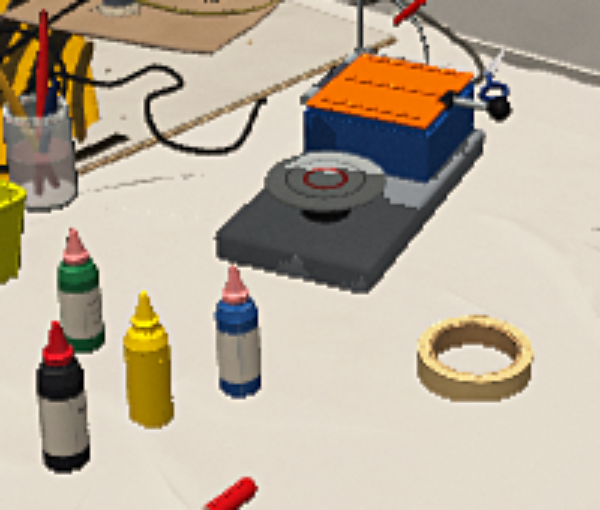

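View pics/w.png

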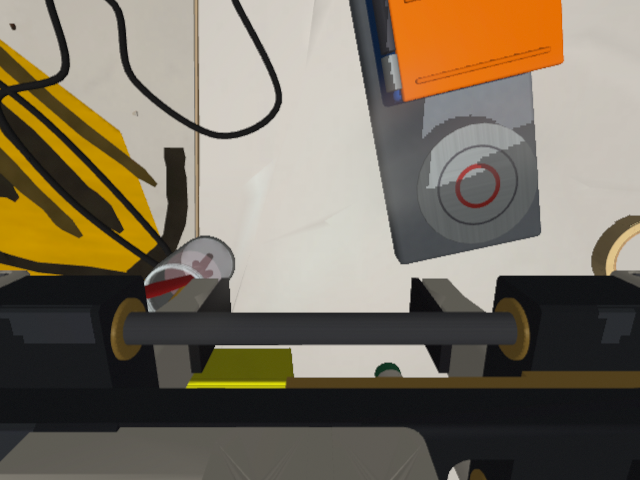

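The crop confirms the blue bottle at scene (279,310): blue with a white label and pink cap, standing alone. The wrist view shows the pan's red ring at (478,186), with the orange cover above it.

```bash
python3 - <<'E'
from h import *
np.set_printoptions(precision=4,suppress=True)
r=[ray("scene",(279,292)),ray("side",(266,231))];print("blue mid",tri(r))
r=[ray("scene",(279,310)),ray("side",(265,248))];print("blue foot",tri(r))
print("yellow",tri([ray("scene",(250,302)),ray("side",(272.5,222))]))
print("green",tri([ray("scene",(226,276)),ray("side",(314.5,222))]))
w=ray("wrist",(478,186));print("pan",onz(w,.068),tri([w,ray("scene",(308,239.5)),ray("side",(312,251))]))
# edge line of scale front end corners
print([onz(ray("wrist",p),.035) for p in((403,262),(540,235))])
c=calibration("wrist");print(np.array(c["extrinsics"]))
E
```

```text
blue mid (array([0.4529, 0.1761, 0.0459]), [5.718781098500295e-05, 5.7187810985075556e-05])
blue foot (array([ 0.4509,  0.1793, -0.0028]), [0.0014883773600355157, 0.0014883773600354749])
yellow (array([0.4798, 0.2421, 0.0448]), [0.0005586570378038876, 0.0005586570378040723])
green (array([0.5909, 0.2079, 0.051 ]), [0.0007639282669048192, 0.0007639282669047444])
pan [ 0.5319 -0.0339  0.068 ] (array([ 0.5322, -0.0325,  0.0688]), [0.0014932094407448851, 0.0014163074092574566, 0.0014119848978371935])
[array([0.5864, 0.0497, 0.035 ]), array([0.4472, 0.0203, 0.035 ])]
[[-1.      0.0002  0.0002  0.6738]
 [ 0.0003  0.9627  0.2707 -0.0729]
 [-0.0001  0.2707 -0.9627  0.385 ]
 [ 0.      0.      0.      1.    ]]
```

Request:
arm_command:
  commands:
    - {"tx": -0.09,"ty": 0.11}
    - {"tx": -0.18,"ty": 0.22}
    - {"tx": -0.27,"ty": 0.34}
    - {"tx": -0.37,"ty": 0.46}
    - {"tx": -0.47,"ty": 0.58}
    - {"tx": -0.57,"ty": 0.7}
    - {"tx": -0.65,"ty": 0.81}
    - {"tx": -0.71,"ty": 0.89}
  claw: 1
  grip_force: 10

```text
invalid input
```

```bash
python3 - <<'E'
from h import *
np.set_printoptions(precision=4,suppress=True)
s=get_state();print(s["t"],s["eef_pos"],s["ee_rot"])
A=[grab_frame("scene"),grab_frame("side"),grab_frame("wrist")]
o=[cv2.resize(A[0][150:350,190:390],(400,400)),cv2.resize(A[1][100:260,190:350],(400,400))]
save("d",np.hstack(o));save("w2",A[2])
E
```

```text
1.2 [ 0.675  -0.      0.2266] [-3.1416  0.     -1.5708]
```

View pics/w2.png

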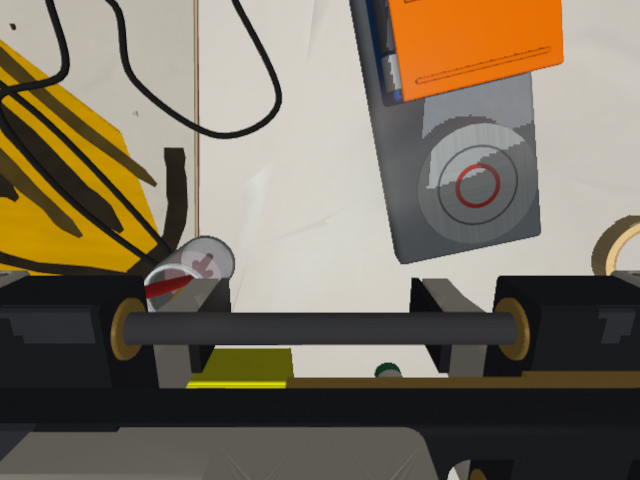

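The call was refused and the arm hasn't moved, so the view is unchanged. I'll retry with every row given in full.

Request:
arm_command:
  commands:
    - {"tx": -0.09,"ty": 0.11,"tz": 0,"twist": 0}
    - {"tx": -0.18,"ty": 0.22,"tz": 0,"twist": 0}
    - {"tx": -0.27,"ty": 0.34,"tz": 0,"twist": 0}
    - {"tx": -0.37,"ty": 0.46,"tz": 0,"twist": 0}
    - {"tx": -0.47,"ty": 0.58,"tz": 0,"twist": 0}
    - {"tx": -0.57,"ty": 0.7,"tz": 0,"twist": 0}
    - {"tx": -0.65,"ty": 0.81,"tz": 0,"twist": 0}
    - {"tx": -0.71,"ty": 0.89,"tz": 0,"twist": 0}
  claw: 1
  grip_force: 10

```text
t: 2.02
eef_pos: [0.4504, 0.1785, 0.2269]
ee_rot: [-3.141, 0.001, -1.57]
force: [-0.7, 0.0, -0.5]
width: 0.0876
gripper_force: 0.0
```

Request:
arm_command:
  commands:
    - {"tx": 0,"ty": 0,"tz": 0.1,"twist": 0}
    - {"tx": 0,"ty": 0,"tz": 0.2,"twist": 0}
    - {"tx": 0,"ty": 0,"tz": 0.3,"twist": 0}
    - {"tx": 0,"ty": 0,"tz": 0.36,"twist": 0}
    - {"tx": 0,"ty": 0,"tz": 0.4,"twist": 0}
    - {"tx": 0,"ty": 0,"tz": 0.4,"twist": 0}
    - {"tx": 0,"ty": 0,"tz": 0.4,"twist": 0}
    - {"tx": 0,"ty": 0,"tz": 0.4,"twist": 0}

```text
t: 2.68
eef_pos: [0.4532, 0.1779, 0.1276]
ee_rot: [-3.14, 0.001, -1.571]
force: [0.4, -0.1, 0.1]
width: 0.0874
gripper_force: 0.0
```

```bash
python3 - <<'E'
from h import *
s=get_state();print(s["t"],s["eef_pos"])
A=[grab_frame("scene"),grab_frame("side")]
o=[cv2.resize(A[0][200:340,210:350],(400,400)),cv2.resize(A[1][140:270,200:330],(400,400))]
save("e",np.hstack(o))
E
```

```text
2.6833 [0.45321351 0.17792515 0.12763982]
```

View pics/e.png

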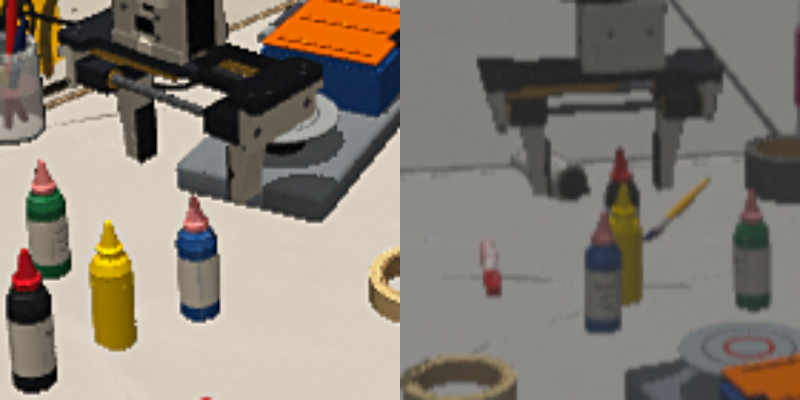

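Both views show the blue bottle midway below the fingers (crop x 197 and x 602). Descend and grasp.

Request:
arm_command:
  commands:
    - {"tx": 0,"ty": 0,"tz": 0.08,"twist": 0}
    - {"tx": 0,"ty": 0,"tz": 0.16,"twist": 0}
    - {"tx": 0,"ty": 0,"tz": 0.23,"twist": 0}
    - {"tx": 0,"ty": 0,"tz": 0.28,"twist": 0}
    - {"tx": 0,"ty": 0,"tz": 0.3,"twist": 0}
    - {"tx": 0,"ty": 0,"tz": 0.3,"twist": 0}
    - {"tx": 0,"ty": 0,"tz": 0.3,"twist": 0}
    - {"tx": 0,"ty": 0,"tz": 0.3,"twist": 0}

```text
t: 3.45
eef_pos: [0.4532, 0.178, 0.0526]
ee_rot: [-3.14, 0.001, -1.571]
force: [-0.2, -0.5, 0.6]
width: 0.0876
gripper_force: 0.0
```

Request:
arm_command:
  commands:
    - {"tx": 0,"ty": 0,"tz": 0,"twist": 0}
    - {"tx": 0,"ty": 0,"tz": 0,"twist": 0}
    - {"tx": 0,"ty": 0,"tz": 0,"twist": 0}
    - {"tx": 0,"ty": 0,"tz": 0,"twist": 0}
    - {"tx": 0,"ty": 0,"tz": 0,"twist": 0}
    - {"tx": 0,"ty": 0,"tz": 0,"twist": 0}
    - {"tx": 0,"ty": 0,"tz": 0,"twist": 0}
    - {"tx": 0,"ty": 0,"tz": 0,"twist": 0}
  claw: 0
  grip_force: 10

```text
t: 4.12
eef_pos: [0.4525, 0.1775, 0.0515]
ee_rot: [3.142, -0.0, -1.571]
force: [0.8, -0.1, -0.3]
width: 0.0399
gripper_force: 0.0
```

Request:
arm_command:
  commands:
    - {"tx": 0,"ty": 0,"tz": 0,"twist": 0}
    - {"tx": 0,"ty": 0,"tz": 0,"twist": 0}
    - {"tx": 0,"ty": 0,"tz": 0,"twist": 0}
    - {"tx": 0,"ty": 0,"tz": 0,"twist": 0}
    - {"tx": 0,"ty": 0,"tz": -0.05,"twist": 0}
    - {"tx": 0,"ty": 0,"tz": -0.15,"twist": 0}
    - {"tx": 0,"ty": 0,"tz": -0.3,"twist": 0}
    - {"tx": 0,"ty": 0,"tz": -0.44,"twist": 0}

```text
t: 4.78
eef_pos: [0.4518, 0.1769, 0.1624]
ee_rot: [3.14, -0.002, -1.571]
force: [0.9, 1.1, -2.0]
width: 0.0325
gripper_force: 9.9
```

Request:
arm_command:
  commands:
    - {"tx": 0.07,"ty": -0.03,"tz": 0,"twist": 0}
    - {"tx": 0.19,"ty": -0.07,"tz": 0,"twist": 0}
    - {"tx": 0.32,"ty": -0.12,"tz": 0,"twist": 0}
    - {"tx": 0.46,"ty": -0.17,"tz": 0,"twist": 0}
    - {"tx": 0.59,"ty": -0.22,"tz": 0,"twist": 0}
    - {"tx": 0.71,"ty": -0.27,"tz": 0,"twist": 0}
    - {"tx": 0.79,"ty": -0.3,"tz": 0,"twist": 0}
    - {"tx": 0.84,"ty": -0.32,"tz": 0,"twist": 0}

```text
t: 5.45
eef_pos: [0.5327, -0.0348, 0.1611]
ee_rot: [3.141, -0.0, -1.573]
force: [-0.2, 0.4, -0.8]
width: 0.0326
gripper_force: 10.0
```

```bash
python3 - <<'E'
from h import *
np.set_printoptions(precision=4,suppress=True)
s=get_state();print(s["t"],s["eef_pos"],s["force"],s["width"])
A=[grab_frame("scene"),grab_frame("side")]
def p(n,X):
    c=calibration(n);T=np.linalg.inv(np.array(c["extrinsics"]));x=np.array(c["camera_matrix"])@(T@np.r_[X,1])[:3];return x[:2]/x[2]
for n in("scene","side"): print(n,"foot",p(n,[s["eef_pos"][0],s["eef_pos"][1],s["eef_pos"][2]-.0515]),"pan",p(n,[.532,-.033,.068]))
o=[cv2.resize(A[0][170:270,260:360],(400,400)),cv2.resize(A[1][180:280,250:350],(400,400))]
save("f",np.hstack(o))
E
```

```text
5.45 [ 0.5327 -0.0348  0.1611] [-0.2463  0.4249 -0.8406] 0.03264255244723788
scene foot [308.5524 224.8936] pan [308.4345 239.2737]
side foot [312.7268 235.6987] pan [312.0707 252.0046]
```

View pics/f.png

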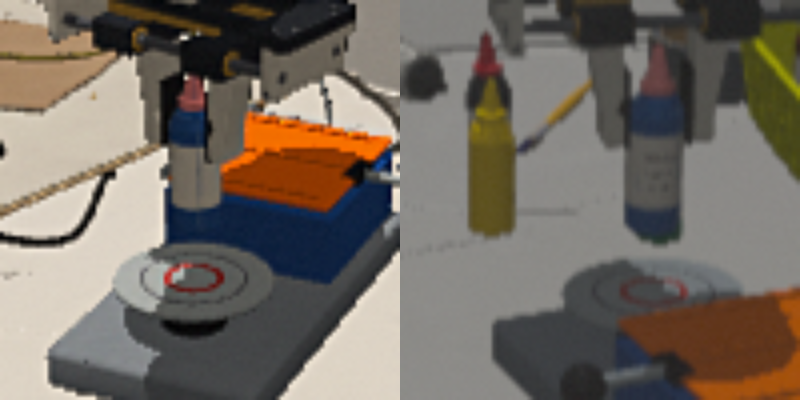

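The bottle's foot is in line with the red ring in both views (scene column 308.6, side column 313.4). Lower it gently to contact plus about 7 mm.

Request:
arm_command:
  commands:
    - {"tx": 0,"ty": 0,"tz": 0.03,"twist": 0}
    - {"tx": 0,"ty": 0,"tz": 0.07,"twist": 0}
    - {"tx": 0,"ty": 0,"tz": 0.1,"twist": 0}
    - {"tx": 0,"ty": 0,"tz": 0.13,"twist": 0}
    - {"tx": 0,"ty": 0,"tz": 0.14,"twist": 0}
    - {"tx": 0,"ty": 0,"tz": 0.15,"twist": 0}
    - {"tx": 0,"ty": 0,"tz": 0.155,"twist": 0}
    - {"tx": 0,"ty": 0,"tz": 0.16,"twist": 0}

```text
t: 6.22
eef_pos: [0.5327, -0.0323, 0.1216]
ee_rot: [-3.141, -0.0, -1.57]
force: [-0.1, 0.1, -0.9]
width: 0.0324
gripper_force: 10.0
```

Request:
arm_command:
  commands:
    - {"tx": 0,"ty": 0,"tz": 0.005,"twist": 0}
    - {"tx": 0,"ty": 0,"tz": 0.01,"twist": 0}
    - {"tx": 0,"ty": 0,"tz": 0.015,"twist": 0}
    - {"tx": 0,"ty": 0,"tz": 0.02,"twist": 0}
    - {"tx": 0,"ty": 0,"tz": 0.025,"twist": 0}
    - {"tx": 0,"ty": 0,"tz": 0.03,"twist": 0}
    - {"tx": 0,"ty": 0,"tz": 0.035,"twist": 0}
    - {"tx": 0,"ty": 0,"tz": 0.035,"twist": 0}

```text
t: 6.88
eef_pos: [0.5325, -0.0325, 0.1127]
ee_rot: [-3.142, 0.0, -1.571]
force: [0.9, -0.8, 1.1]
width: 0.0324
gripper_force: 9.9
```

```bash
python3 - <<'E'
from h import *
s=get_state();print(s["t"],s["eef_pos"],s["force"],s["width"])
A=[grab_frame("scene"),grab_frame("side")]
o=[cv2.resize(A[0][170:270,260:360],(400,400)),cv2.resize(A[1][180:280,250:350],(400,400))]
save("g",np.hstack(o))
E
```

```text
6.8833 [ 0.53254078 -0.03251528  0.11266148] [ 0.87490473 -0.83937743  1.13564499] 0.032359614765977686
```

View pics/g.png

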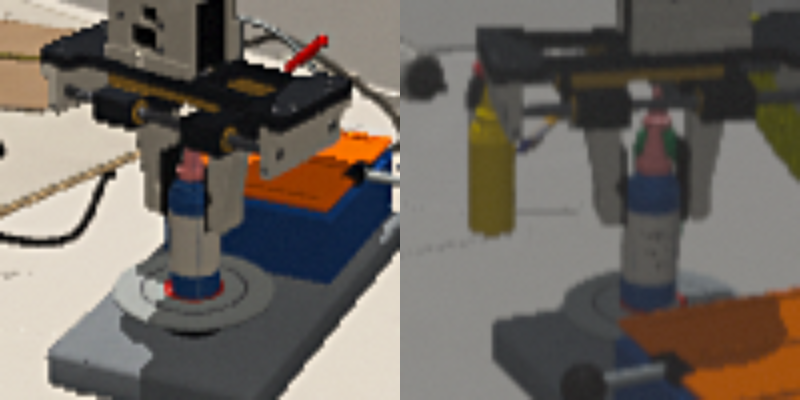

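The bottle stands inside the red ring with the pan slightly sunk. Release it.

Request:
arm_command:
  commands:
    - {"tx": 0,"ty": 0,"tz": 0,"twist": 0}
    - {"tx": 0,"ty": 0,"tz": 0,"twist": 0}
    - {"tx": 0,"ty": 0,"tz": 0,"twist": 0}
    - {"tx": 0,"ty": 0,"tz": 0,"twist": 0}
    - {"tx": 0,"ty": 0,"tz": 0,"twist": 0}
    - {"tx": 0,"ty": 0,"tz": 0,"twist": 0}
    - {"tx": 0,"ty": 0,"tz": 0,"twist": 0}
    - {"tx": 0,"ty": 0,"tz": 0,"twist": 0}
  claw: 0.8

```text
t: 7.65
eef_pos: [0.5324, -0.0325, 0.1128]
ee_rot: [3.142, -0.0, -1.571]
force: [-0.1, -0.2, -0.5]
width: 0.0699
gripper_force: 0.0
```

Request:
arm_command:
  commands:
    - {"tx": 0,"ty": 0,"tz": -0.04,"twist": 0}
    - {"tx": 0,"ty": 0,"tz": -0.1,"twist": 0}
    - {"tx": 0,"ty": 0,"tz": -0.18,"twist": 0}
    - {"tx": 0,"ty": 0,"tz": -0.28,"twist": 0}
    - {"tx": 0,"ty": 0,"tz": -0.38,"twist": 0}
    - {"tx": 0,"ty": 0,"tz": -0.48,"twist": 0}
    - {"tx": 0,"ty": 0,"tz": -0.56,"twist": 0}
    - {"tx": 0,"ty": 0,"tz": -0.6,"twist": 0}

```text
t: 8.32
eef_pos: [0.5335, -0.0326, 0.2667]
ee_rot: [-3.137, 0.001, -1.571]
force: [0.2, 1.0, 0.0]
width: 0.0702
gripper_force: 0.0
```

```bash
cat > k.py <<'E'
from h import *
import json,sys
np.set_printoptions(precision=4,suppress=True)
s=get_state();print(s["t"],s["eef_pos"])
im=grab_frame("wrist");save(sys.argv[1],im)
for q in ("cover_knob","cover_hinge"):
    r=spot_point(q,"wrist");print(q,[(round(x["score"],2),np.round(x["uv"],1).tolist(),onz(ray("wrist",x["uv"]),.094)[:2]) for x in r[:3]])
    if r: o,d=ray("wrist",r[0]["uv"]);print(json.dumps([o.tolist(),d.tolist()]))
E
python3 k.py w3
```

```text
8.3167 [ 0.5335 -0.0326  0.2667]
cover_knob [(0.9, [408.5, 13.2], array([ 0.4599, -0.2063])), (0.27, [208.2, 67.0], array([ 0.6284, -0.166 ]))]
[[0.5316092149522024, -0.1053848837408113, 0.42352814581315607], [-0.2036476448335815, -0.2866044825620126, -0.9361546385769267]]
cover_hinge [(0.76, [207.0, 68.8], array([ 0.6276, -0.1643]))]
[[0.5311853051894452, -0.10535646992709134, 0.4216982267553459], [0.278143373053942, -0.17004422524798105, -0.9453683015026416]]
```

Request:
arm_command:
  commands:
    - {"tx": 0.05,"ty": 0.03,"tz": 0,"twist": 0}
    - {"tx": 0.12,"ty": 0.08,"tz": 0,"twist": 0}
    - {"tx": 0.2,"ty": 0.13,"tz": 0,"twist": 0}
    - {"tx": 0.28,"ty": 0.19,"tz": 0,"twist": 0}
    - {"tx": 0.36,"ty": 0.24,"tz": 0,"twist": 0}
    - {"tx": 0.43,"ty": 0.28,"tz": 0,"twist": 0}
    - {"tx": 0.47,"ty": 0.31,"tz": 0,"twist": 0}
    - {"tx": 0.47,"ty": 0.31,"tz": 0,"twist": 0}

```text
t: 9.13
eef_pos: [0.4528, -0.1516, 0.2617]
ee_rot: [3.139, 0.0, -1.573]
force: [0.1, 0.2, -0.8]
width: 0.0701
gripper_force: 0.0
```

```bash
python3 k.py w4
```

```text
9.1333 [ 0.4528 -0.1516  0.2617]
cover_knob [(0.64, [313.8, 163.3], array([ 0.4585, -0.2037]))]
[[0.45336472056252874, -0.2232234798320123, 0.4205723337209842], [0.01567952194284538, 0.05977659368670652, -0.9980886290499749]]
cover_hinge [(0.67, [126.6, 207.1], array([ 0.6351, -0.1631]))]
[[0.4538040033016126, -0.22284071741300865, 0.4206953567058293], [0.479112340832363, 0.15777158385997458, -0.8634578693766413]]
```

View pics/w4.png

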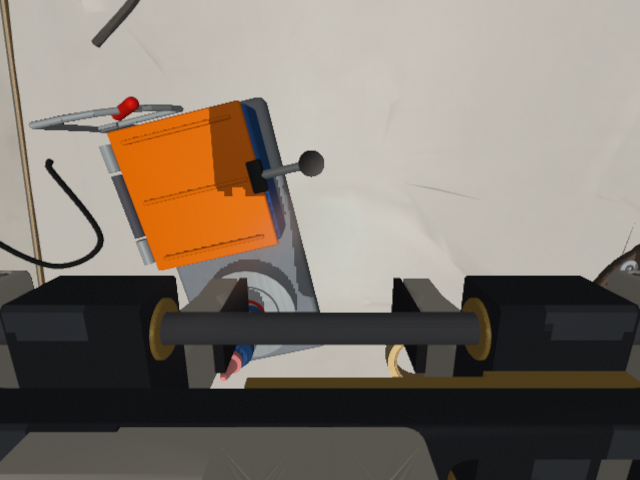

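Wrist view: knob at (311,163), angle plate's red mark at (130,103), bottle standing on the pan, and the knob's side free. The knob is at about (0.4595, -0.2045), z 0.094, with scale yaw about 12.7°. Turn the closing axis onto the scale's y.

Request:
arm_command:
  commands:
    - {"tx": 0.02,"ty": 0,"tz": 0,"twist": 0.035}
    - {"tx": 0.06,"ty": -0.01,"tz": 0,"twist": 0.07}
    - {"tx": 0.11,"ty": -0.01,"tz": 0,"twist": 0.105}
    - {"tx": 0.16,"ty": -0.02,"tz": 0,"twist": 0.14}
    - {"tx": 0.2,"ty": -0.02,"tz": 0,"twist": 0.175}
    - {"tx": 0.22,"ty": -0.02,"tz": 0,"twist": 0.21}
    - {"tx": 0.22,"ty": -0.02,"tz": 0,"twist": 0.245}
    - {"tx": 0.22,"ty": -0.02,"tz": 0,"twist": 0.28}
  claw: 0.55

```text
t: 9.95
eef_pos: [0.4604, -0.2047, 0.2622]
ee_rot: [3.141, -0.001, -2.456]
force: [0.7, -0.5, -1.4]
width: 0.0484
gripper_force: 0.0
```

Request:
arm_command:
  commands:
    - {"tx": 0,"ty": 0,"tz": 0,"twist": 0.035}
    - {"tx": 0,"ty": 0,"tz": 0.05,"twist": 0.07}
    - {"tx": 0,"ty": 0,"tz": 0.12,"twist": 0.105}
    - {"tx": 0,"ty": 0,"tz": 0.2,"twist": 0.135}
    - {"tx": 0,"ty": 0,"tz": 0.28,"twist": 0.15}
    - {"tx": 0,"ty": 0,"tz": 0.34,"twist": 0.15}
    - {"tx": 0,"ty": 0,"tz": 0.38,"twist": 0.15}
    - {"tx": 0,"ty": 0,"tz": 0.4,"twist": 0.15}

```text
t: 10.62
eef_pos: [0.4597, -0.2044, 0.1611]
ee_rot: [3.141, -0.002, -2.921]
force: [0.4, -0.0, 0.8]
width: 0.0482
gripper_force: 0.0
```

```bash
python3 - <<'E'
from h import *
np.set_printoptions(precision=4,suppress=True)
s=get_state();print(s["t"],s["eef_pos"],s["ee_rot"],s["q"],s["width"])
A=[grab_frame("scene"),grab_frame("side")]
o=[cv2.resize(A[0][150:250,300:400],(400,400)),cv2.resize(A[1][200:300,250:350],(400,400))]
save("i",np.hstack(o))
E
```

```text
10.6167 [ 0.4597 -0.2044  0.1611] [ 3.1408 -0.0024 -2.9205] [-0.0274  0.1326 -0.4522 -0.0003 -0.9885 -1.3222] 0.048231464973098506
```

View pics/i.png

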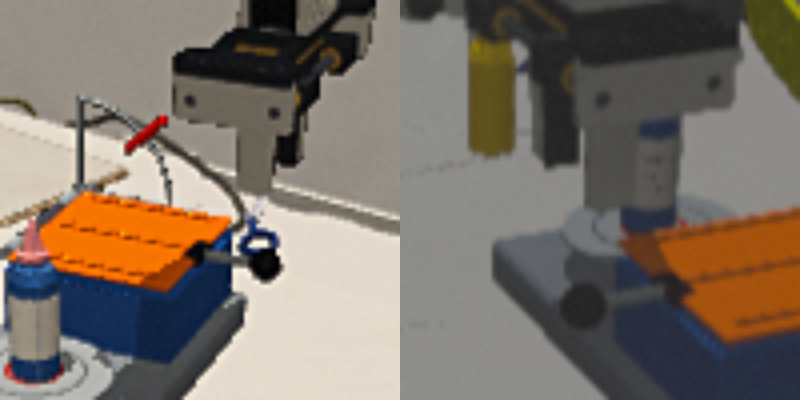

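Scene: the fingers hang above the knob (265,262 in the crop). The side view agrees. Descend and pinch.

Request:
arm_command:
  commands:
    - {"tx": 0,"ty": 0,"tz": 0.06,"twist": 0}
    - {"tx": 0,"ty": 0,"tz": 0.14,"twist": 0}
    - {"tx": 0,"ty": 0,"tz": 0.21,"twist": 0}
    - {"tx": 0,"ty": 0,"tz": 0.27,"twist": 0}
    - {"tx": 0,"ty": 0,"tz": 0.31,"twist": 0}
    - {"tx": 0,"ty": 0,"tz": 0.34,"twist": 0}
    - {"tx": 0,"ty": 0,"tz": 0.345,"twist": 0}
    - {"tx": 0,"ty": 0,"tz": 0.345,"twist": 0}

```text
t: 11.38
eef_pos: [0.4603, -0.2051, 0.0768]
ee_rot: [-3.141, 0.0, -2.921]
force: [-0.3, -0.6, 0.4]
width: 0.048
gripper_force: 0.0
```

Request:
arm_command:
  commands:
    - {"tx": 0,"ty": 0,"tz": 0,"twist": 0}
    - {"tx": 0,"ty": 0,"tz": 0,"twist": 0}
    - {"tx": 0,"ty": 0,"tz": 0,"twist": 0}
    - {"tx": 0,"ty": 0,"tz": 0,"twist": 0}
    - {"tx": 0,"ty": 0,"tz": 0,"twist": 0}
    - {"tx": 0,"ty": 0,"tz": 0,"twist": 0}
    - {"tx": 0,"ty": 0,"tz": 0,"twist": 0}
    - {"tx": 0,"ty": 0,"tz": 0,"twist": 0}
  claw: 0
  grip_force: 20

```text
t: 12.05
eef_pos: [0.4603, -0.2052, 0.0768]
ee_rot: [-3.141, 0.0, -2.922]
force: [0.1, -2.2, -0.0]
width: 0.0225
gripper_force: 20.0
```

Request:
arm_command:
  commands:
    - {"tx": 0,"ty": 0,"tz": -0.024,"twist": 0}
    - {"tx": -0.002,"ty": 0,"tz": -0.049,"twist": 0}
    - {"tx": -0.005,"ty": 0,"tz": -0.085,"twist": 0}
    - {"tx": -0.011,"ty": 0,"tz": -0.122,"twist": 0}
    - {"tx": -0.018,"ty": 0,"tz": -0.157,"twist": 0}
    - {"tx": -0.027,"ty": 0,"tz": -0.193,"twist": 0}
    - {"tx": -0.038,"ty": 0,"tz": -0.228,"twist": 0}
    - {"tx": -0.051,"ty": 0,"tz": -0.262,"twist": 0}

```text
t: 12.72
eef_pos: [0.4725, -0.2023, 0.1432]
ee_rot: [-3.141, 0.0, -2.922]
force: [1.6, -3.8, -2.3]
width: 0.0224
gripper_force: 20.0
```

```bash
cat > m.py <<'E'
from h import *
np.set_printoptions(precision=4,suppress=True)
s=get_state();print(s["t"],s["eef_pos"],s["force"],s["width"])
R={}
for n in("scene","side"):
    save("m%s%.2f"%(n,s["t"]),grab_frame(n))
    for q in("cover_knob","cover_hinge","blue_bottle"):
        r=spot_point(q,n);print(n,q,[(round(x["score"],2),np.round(x["uv"]).tolist()) for x in r[:2]])
        if r:R[q,n]=ray(n,r[0]["uv"])
for q in("cover_knob","cover_hinge"):
    if (q,"scene") in R and (q,"side") in R: print(q,tri([R[q,"scene"],R[q,"side"]]))
E
python3 m.py
```

```text
12.7167 [ 0.4725 -0.2023  0.1432] [ 1.6091 -3.7918 -2.3311] 0.022417898549259754
scene cover_knob []
scene cover_hinge [(0.62, [312.0, 203.0])]
scene blue_bottle [(0.89, [253.0, 318.0]), (0.87, [311.0, 242.0])]
side cover_knob [(0.75, [304.0, 248.0])]
side cover_hinge [(0.87, [369.0, 262.0])]
side blue_bottle [(0.62, [312.0, 259.0])]
cover_hinge (array([ 0.6266, -0.1749,  0.0986]), [0.0025765932387895544, 0.0025765932387895314])
```

Request:
arm_command:
  commands:
    - {"tx": -0.015,"ty": -0.001,"tz": -0.034,"twist": 0}
    - {"tx": -0.031,"ty": -0.002,"tz": -0.067,"twist": 0}
    - {"tx": -0.049,"ty": -0.004,"tz": -0.099,"twist": 0}
    - {"tx": -0.069,"ty": -0.006,"tz": -0.129,"twist": 0}
    - {"tx": -0.09,"ty": -0.008,"tz": -0.159,"twist": 0}
    - {"tx": -0.113,"ty": -0.008,"tz": -0.188,"twist": 0}
    - {"tx": -0.137,"ty": -0.008,"tz": -0.215,"twist": 0}
    - {"tx": -0.154,"ty": -0.008,"tz": -0.233,"twist": 0}
  claw: 0
  grip_force: 25

```text
t: 13.78
eef_pos: [0.5096, -0.1942, 0.2003]
ee_rot: [3.139, -0.002, -2.922]
force: [-4.3, 6.7, 0.5]
width: 0.022
gripper_force: 25.0
```

```bash
python3 m.py; python3 - <<'E'
from h import *
s=get_state();e=np.array(s["eef_pos"])
def p(n,X):
    c=calibration(n);T=np.linalg.inv(np.array(c["extrinsics"]));x=np.array(c["camera_matrix"])@(T@np.r_[X,1])[:3];return x[:2]/x[2]
for n in("scene","side"): print(n,p(n,e+[0,0,.019]))
x=np.array([.9755,.2198,0]);h=np.array([.4595,-.2045,.094])+.175*x
for a in(40,45,50):
  k=h-.175*np.cos(np.radians(a))*x+[0,0,.175*np.sin(np.radians(a))];print(a,k,p("scene",k),p("side",k))
E
```

```text
13.7833 [ 0.5096 -0.1942  0.2003] [-4.3334  6.7207  0.5208] 0.02203776288488196
scene cover_knob [(0.73, [353.0, 170.0])]
scene cover_hinge [(0.91, [312.0, 204.0])]
scene blue_bottle [(0.83, [310.0, 241.0]), (0.81, [249.0, 317.0])]
side cover_knob []
side cover_hinge [(0.96, [370.0, 261.0])]
side blue_bottle [(0.85, [270.0, 240.0]), (0.6, [315.0, 258.0])]
cover_hinge (array([ 0.6282, -0.1724,  0.0978]), [6.548898425361168e-06, 6.548898425371904e-06])
scene [351.13516603 170.93476303]
side [318.56057436 214.72668992]
40 [ 0.49943914 -0.1955009   0.20648783] [354.16079916 175.7918706 ] [313.9072605  221.01610367]
45 [ 0.50950053 -0.19323386  0.21774369] [350.77190438 171.33815803] [318.67713802 215.0063429 ]
50 [ 0.52048062 -0.19075983  0.22805778] [347.04185435 167.15747999] [323.86678786 209.38024517]
```

The pinch holds at the 45° pose by the kinematics. I'll ease the sideways force, then check the angle by fitting the orange cover's outline (no more picture views left).

Request:
arm_command:
  commands:
    - {"tx": 0,"ty": 0.002,"tz": 0,"twist": 0}
    - {"tx": 0,"ty": 0.005,"tz": 0,"twist": 0}
    - {"tx": 0,"ty": 0.005,"tz": 0,"twist": 0}
    - {"tx": 0,"ty": 0.005,"tz": 0,"twist": 0}
    - {"tx": 0,"ty": 0.005,"tz": 0,"twist": 0}
    - {"tx": 0,"ty": 0.005,"tz": 0,"twist": 0}
    - {"tx": 0,"ty": 0.005,"tz": 0,"twist": 0}
    - {"tx": 0,"ty": 0.005,"tz": 0,"twist": 0}

```text
t: 14.85
eef_pos: [0.5094, -0.1941, 0.2001]
ee_rot: [3.14, -0.001, -2.922]
force: [-4.1, 2.8, 0.2]
width: 0.0224
gripper_force: 25.0
```

```bash
cat > fit.py <<'E'
from h import *
from scipy.optimize import minimize
np.set_printoptions(precision=4,suppress=True)
s=get_state();print(s["t"],s["eef_pos"],s["force"],s["width"])
C={n:calibration(n) for n in("scene","side")}
def proj(n,X):
    T=np.linalg.inv(np.array(C[n]["extrinsics"]));x=(np.c_[X,np.ones(len(X))]@T.T)[:,:3]@np.array(C[n]["camera_matrix"]).T;return x[:,:2]/x[:,2:]
def mask(im):
    h=cv2.cvtColor(im,cv2.COLOR_RGB2HSV);m=cv2.inRange(h,(7,180,60),(17,255,255))
    r=np.zeros_like(m);r[150:320,280:400]=m[150:320,280:400]
    k,l,st,_=cv2.connectedComponentsWithStats(r);return (l==1+np.argmax(st[1:,4])).astype(np.uint8)
def quad(p,th):
    hx,hy,hz,yaw,L0,L,W=p;x=np.array([np.cos(yaw),np.sin(yaw),0]);y=np.array([-x[1],x[0],0])
    d=-np.cos(th)*x+np.sin(th)*np.array([0,0,1]);c=np.array([hx,hy,hz])
    return np.array([c+L0*d-W*y,c+L0*d+W*y,c+L*d+W*y,c+L*d-W*y])
def iou(n,m,q):
    r=np.zeros((960,1280),np.uint8);r=np.zeros((480,640),np.uint8)
    cv2.fillPoly(r,[np.round(proj(n,q)*16).astype(np.int32)],1,shift=4)
    return (r&m).sum()/(r|m).sum()
M0={n:mask(cv2.imread(f"pics/{f}.png")[:,:,::-1].copy()) for n,f in(("scene","a"),("side","b"))}
M1={}
for n in C: M1[n]=mask(grab_frame(n))
print({n:(M0[n].sum(),M1[n].sum()) for n in C})
p0=np.array([.630,-.166,.094,.222,.0,.13,.065]);sc=np.array([.005,.005,.003,.05,.005,.01,.005])
f=lambda u:-sum(iou(n,M0[n],quad(p0+u*sc,0)) for n in C)+.005*(u@u)
b=minimize(f,np.zeros(7),method="Nelder-Mead",options=dict(initial_simplex=np.vstack([np.zeros(7),np.eye(7)]),maxiter=1500))
p=p0+b.x*sc;print(p,b.fun)
for a in range(36,57,2): print(a,[round(iou(n,M1[n],quad(p,np.radians(a))),3) for n in C])
E
python3 fit.py
```

```text
14.85 [ 0.5094 -0.1941  0.2001] [-4.072   2.7564  0.2245] 0.02241595999420291
{'scene': (np.uint64(802), np.uint64(102)), 'side': (np.uint64(1136), np.uint64(17))}
[ 0.6303 -0.1652  0.0937  0.2231  0.0032  0.1253  0.0627] -1.6701746524390855
36 [np.float64(0.076), np.float64(0.0)]
38 [np.float64(0.094), np.float64(0.0)]
40 [np.float64(0.131), np.float64(0.0)]
42 [np.float64(0.176), np.float64(0.0)]
44 [np.float64(0.333), np.float64(0.011)]
46 [np.float64(0.298), np.float64(0.067)]
48 [np.float64(0.397), np.float64(0.049)]
50 [np.float64(0.159), np.float64(0.042)]
52 [np.float64(0.14), np.float64(0.034)]
54 [np.float64(0.113), np.float64(0.029)]
56 [np.float64(0.089), np.float64(0.023)]
```

The closed-cover fit gives the hinge at z 0.0937 and yaw 12.8°, as expected. The open cover is nearly edge-on to both cameras, so I'll compare its line direction instead.

```bash
cat > fit2.py <<'E'
from h import *
import re
src=open("fit.py").read().split("M0=")[0];exec(src)
p=np.array([.6303,-.1652,.0937,.2231,.0032,.1253,.0627])
def slab(th,t=.003):
    x=np.array([np.cos(p[3]),np.sin(p[3]),0]);nrm=np.sin(th)*x+np.cos(th)*np.array([0,0,1])
    q=quad(p,th);return np.vstack([q-t*nrm,q+0*nrm])
for n in C:
    im=grab_frame(n);h=cv2.cvtColor(im,cv2.COLOR_RGB2HSV);m=cv2.inRange(h,(5,150,40),(18,255,255));r=np.zeros_like(m);r[150:290,300:400]=m[150:290,300:400];m=(r>0).astype(np.uint8)
    ys,xs=np.nonzero(m);print(n,m.sum(),xs.min(),xs.max(),ys.min(),ys.max(),cv2.fitLine(np.c_[xs,ys].astype(np.float32),cv2.DIST_HUBER,0,.01,.01).ravel())
    for y in range(ys.min(),ys.max()+1,4): print(y,np.nonzero(m[y])[0][[0,-1]] if m[y].any() else None,end=" ")
    print()
    for a in range(40,53,2):
        r=np.zeros((480,640),np.uint8);cv2.fillConvexPoly(r,np.round(cv2.convexHull(proj(n,slab(np.radians(a))).astype(np.float32))[:,0]*16).astype(np.int32),1,shift=4)
        print(a,round((r&m).sum()/(r|m).sum(),3),r.sum(),np.round(proj(n,quad(p,np.radians(a)))).astype(int).tolist())
E
python3 fit2.py
```

```text
14.95 [ 0.5094 -0.1941  0.2001] [-4.8753  3.0076  0.9202] 0.022221320651744095
scene 140 301 365 150 213 [  0.7498  -0.6617 322.4997 194.3733]
150 [365 365] 154 None 158 [357 357] 162 None 166 None 170 None 174 None 178 [341 341] 182 [335 336] 186 [331 334] 190 [326 330] 194 [321 326] 198 [317 320] 202 [310 315] 206 [309 310] 210 [304 305] 
40 0.147 235 [[319, 198], [301, 213], [332, 192], [349, 178]]
42 0.219 199 [[319, 198], [301, 213], [331, 191], [348, 177]]
44 0.288 155 [[319, 198], [301, 213], [330, 190], [347, 175]]
46 0.464 125 [[319, 198], [301, 213], [329, 189], [346, 174]]
48 0.559 164 [[319, 198], [301, 213], [328, 187], [345, 173]]
50 0.384 206 [[319, 197], [301, 213], [327, 186], [344, 172]]
52 0.286 238 [[319, 197], [301, 213], [326, 185], [343, 171]]
side 153 337 393 190 271 [  0.7609   0.6489 356.2036 248.3752]
190 [377 377] 194 [378 391] 198 [386 392] 202 None 206 None 210 None 214 None 218 None 222 None 226 None 230 None 234 [338 340] 238 [342 345] 242 [346 352] 246 [351 356] 250 [356 358] 254 [360 361] 258 None 262 [371 374] 266 [376 379] 270 [381 382] 
40 0.049 235 [[384, 272], [355, 250], [317, 223], [345, 244]]
42 0.123 241 [[384, 272], [355, 250], [319, 222], [346, 242]]
44 0.274 321 [[384, 272], [355, 250], [320, 220], [348, 241]]
46 0.314 399 [[384, 272], [355, 250], [321, 218], [349, 239]]
48 0.274 475 [[384, 272], [355, 250], [323, 217], [351, 237]]
50 0.232 527 [[384, 272], [355, 250], [324, 215], [352, 236]]
52 0.178 629 [[384, 272], [355, 250], [326, 214], [354, 234]]
```

Kinematics give 45.3°, and the outlines give about 45.7–47°. I'll ease it about 0.7° back and outward, which also relieves the radial push, then let it settle.

Request:
arm_command:
  commands:
    - {"tx": 0.002,"ty": 0,"tz": 0.002,"twist": 0}
    - {"tx": 0.004,"ty": 0.001,"tz": 0.003,"twist": 0}
    - {"tx": 0.006,"ty": 0.002,"tz": 0.005,"twist": 0}
    - {"tx": 0.006,"ty": 0.002,"tz": 0.005,"twist": 0}
    - {"tx": 0.006,"ty": 0.002,"tz": 0.005,"twist": 0}
    - {"tx": 0.006,"ty": 0.002,"tz": 0.005,"twist": 0}
    - {"tx": 0.006,"ty": 0.002,"tz": 0.005,"twist": 0}
    - {"tx": 0.006,"ty": 0.002,"tz": 0.005,"twist": 0}

```text
t: 15.72
eef_pos: [0.5084, -0.1943, 0.199]
ee_rot: [3.141, -0.0, -2.922]
force: [-4.1, 2.6, 0.8]
width: 0.0223
gripper_force: 25.0
```

```bash
python3 fit2.py | grep -E "^(4[2-8] 0|1|s)" | cut -c1-60; python3 m.py | grep -E "blue|knob"
```

```text
15.7167 [ 0.5084 -0.1943  0.199 ] [-4.1306  2.5681  0.7672] 
scene 149 301 365 151 213 [  0.7476  -0.6642 323.1504 193.97
151 [365 365] 155 None 159 None 163 None 167 None 171 None 1
42 0.247 199 [[319, 198], [301, 213], [331, 191], [348, 177]
44 0.328 155 [[319, 198], [301, 213], [330, 190], [347, 175]
46 0.473 125 [[319, 198], [301, 213], [329, 189], [346, 174]
48 0.542 164 [[319, 198], [301, 213], [328, 187], [345, 173]
side 148 337 393 190 271 [  0.7621   0.6474 357.1964 249.482
190 [377 377] 194 [378 391] 198 [386 392] 202 None 206 None 
42 0.128 241 [[384, 272], [355, 250], [319, 222], [346, 242]
44 0.299 321 [[384, 272], [355, 250], [320, 220], [348, 241]
46 0.296 399 [[384, 272], [355, 250], [321, 218], [349, 239]
48 0.259 475 [[384, 272], [355, 250], [323, 217], [351, 237]
scene cover_knob [(0.49, [352.0, 171.0])]
scene blue_bottle [(0.72, [309.0, 241.0]), (0.67, [249.0, 316.0])]
side cover_knob [(0.75, [326.0, 293.0]), (0.64, [319.0, 218.0])]
side blue_bottle [(0.69, [269.0, 239.0])]
cover_knob (array([ 0.5345, -0.3069,  0.1411]), [0.051625845630741365, 0.051625845630741594])
```

```bash
python3 -c "
from station import *
print(job_done())"
```

```text
the job is handed in; nothing more can be done
None
```

The blue bottle stands released in the middle of the pan, and I handed the job in with the cover held by its knob at about 45°; two outline fits and the arm's own pose put it between roughly 44° and 47°.

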